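# Lock the bath unit's lid with the flat key

### The arm

A 7-joint arm with a two-finger parallel gripper is mounted at the origin on the work surface. World frame = base frame: x ahead of the robot, y to its left, z up, the work surface at z = 0. Lengths are in m, angles in rad, forces in N, time in s.
With the tool pointing down it reaches from about 0.4 to 0.85 m from the base axis. Payload 6.9 kg.
Tool frame: the origin (TCP) lies midway between the tips of the shut fingers; the grasp point (between the pads) lies behind it (ctrl.pinch_z is the z of the grasp point in the tool frame, in m); z points along the fingers, y is the line along which they close (so a half turn about z gives the same grasp; the last joint's range is limited). The gripper opens to 85 mm and grips with 20 to 120 N. Pads are 22 mm wide; open, the fingers measure 114 mm over their backs; the gripper's body (76 mm by 85 mm) begins 54 mm behind the grasp point. The pads swing forward as they close: fully open they stand 13 mm farther back than shut.
Start: joints at [0.105, 0.507, -0.238, 1.5, 0.126, 1.149, -0.155], TCP at [0.625, -0, 0.231] pointing down, gripper open.
Joint ranges: [-3.08, 3.08], [-0.24, 2.05], [-1.43, 1.35], [0, 2.5], [-1.52, 4.66], [0.17, 1.96], [-2.89, 2.89]. Speed limits (rad/s): [2.39, 2.39, 3.14, 3.14, 3.14, 3.14, 3.14].

### API

Orientations are given as a unit quaternion [w, x, y, z].
In Python, from station import ctrl, get_state, vision, ticket, models gives the robot as it stands. Calls block until the motion is done:
- ctrl.movep(position, orientation): joint-space move of the TCP to a pose.
- ctrl.movel(position, frame=None, max_speed=0.15): straight line of the TCP; frame=None keeps the orientation; max_speed is the mean speed in m/s.
- ctrl.set_joints(angles): joint-space move.
- ctrl.ungrasp() and ctrl.close_gripper(force=None): open the fingers fully, or close them until they stop; force is the grip in N (None keeps the last).
- ctrl.pause(seconds).
- ctrl.ik(position, orientation): joint angles nearest the present ones, or None.
- get_state(): the state.
- vision.grab_frame(name): name is "scene" or "side" or "wrist"; returns (picture, depth): 480x640x3 uint8, blue, green, red; 480x640 float32, m along the optical axis (not along the pixel's ray), 0 where there is no reading.
- vision.camera_info(name): a dict with "mtx" (3x3 intrinsics, pixels), "dist_coeffs" ([k1, k2, p1, p2, k3] as OpenCV has them; the pictures are not rectified), "R" (3x3) and "t" (3): a world point X has camera coordinates R X + t; the wrist camera has in their place "hand_eye" (4x4, takes a point from camera to tool coordinates, whose origin is the TCP and whose axes are the flange's). Camera axes: x right, y down, z forward; pixel columns grow to the right and rows downward; lengths in m; the calibration is good to about 2 mm. A picture is of the moment at which its call begins: read the wrist's pose just before it. camera_info takes no time and is no camera call.
A pose or a line that the arm cannot do raises ctrl.Unreachable and nothing moves.
- ticket.close_job(): hands the job in; it is judged then, once.
Trained networks look in the newest picture that a camera, given by its name, has taken for a name from the list of things; names that differ only in an ending like _2 or _b are one class to them, and where a whole thing is asked for, a point or a joint stands for the part that bears it (a point fixed in the world has none). Each returns a list of dicts, best first, with "p" (0 to 1); they miss things now and then, are a little off and sometimes report something else, mostly with a low value. They report only what shows in the picture. A call takes as long as a camera call. They do not tell look-alikes from the thing itself.
- models.recognise(camera, target): "point" ([column, row] in pixels, amid what is visible of it).
- models.masks_of(camera, target): "mask" (480x640 bool, what is visible of it) and "point" ([column, row] in pixels, amid what is visible of it).
The state is a dict: "time": time; "qpos": joint angles; "qd": joint speeds; "tau": joint torques, N m; "tcp_pos": TCP position; "eef_rot": TCP orientation; "contact_force": force on the tool from outside, world axes, zero at the start; "wrist_torque": the same for the moment, N m; "width": finger opening in m; "gripper_force": force on a finger pad.
Only numpy, scipy, OpenCV 4.12 (cv2) and the standard library are available. Lean on these libraries where they do the work, as an engineer would, in place of code of your own. Each camera call takes 0.05 s, during which the arm holds its last target. There are 200 camera calls.

### The job

Lock the lid of the staining bath unit: take the flat-bladed key out of its holder, fit its blade into the slot of the cam on the lid and turn it clockwise a quarter turn until the cam seats. Feel for the slot and the stop gently, never forcing the key, then put the key back in its own holder, upright and fully down. Keep the hand itself off the unit and leave everything else where it is.

Things in the scene. Friction and masses are not known exactly. Their poses are not given: they have to be found in the camera images.
- cam_seat (a point): Centre of the top rim of the collar on the unit's lid, 109 mm above the bench; x, y along the unit's sides, z up. The collar is a fixed aluminium ring, inside diameter 42, outside 54, 9 mm high. In it stands the steel cam, a round head 32 mm across with a closed slot 20 long, 5 wide, 7 deep. Unlocked: slot along x, head's top 3 mm above the rim, slot's floor 4 mm below it.
- cam_cage (a point): The collar's centre at lid height, 100 mm above the bench, 9 mm below point cam_seat. THE CAM FLOATS in its cage: its axis lies up to 4 mm either side of this point along y (not along x), held by about 9 N of friction. This offset is not in the readings: find the slot by sight or feel. Press with less than 20 N and turn with less than 0.3 N m, or the lock is damaged.
- cam (a joint): Cam angle, clockwise from above: 0 unlocked, 1.571 (quarter turn, slot along y) at the stop, locked. Turning draws the cam 3 mm down, till its top is level with the rim; the blade should follow it down. The turn takes about 0.15 N m, by friction, all the way; the cam stays where it is left. At the stop it turns no further. The blade has about 0.13 rad of play in the slot.
- unit: The bath unit: a low dark grey metal case with a flat grey lid, 240 (x) x 220 (y) x 100 mm high, fixed; origin under its middle at bench height, x towards its back, z up. The collar with the cam is on the lid, 60 mm from the middle towards the front (-x). The slide rack and the cover glass box stand on the rear half of the lid, up to 50 mm high.
- key: Flat-bladed key (about 110 g), upright, blade down, in its holder. Origin: middle of the blade's lower end; z up the key. Blade 16 (x) x 3 (y) mm, 16 long; steel shank 8 thick up to z = 50; steel disc 32 across, z = 50 to 54; black flat handle 34 (x) x 14 (y) mm, z = 54 to 96. Grip the handle across its 14 mm. The same after half a turn.
- key_tip (a point): Middle of the lower end of the key's blade, the same point as the key's origin.
- holder: The flat key's holder: a grey plastic block, 60 x 60 x 60 mm, fixed; origin under its middle, z up. An upright through hole, 20 mm (x) x 12 mm (y), in its middle takes blade and shank; the key's disc then rests on the block's top, so that the blade's end is 10 mm above the bench, blade along the holder's x.
- round_key: Bystander: another key with a square bit and a round black handle (30 mm across, 84 mm tall in all), standing in an identical second holder. Not for this lock.
- holder_b: The round key's holder, identical to the flat key's; the two may stand either way round.
- slide_rack: Bystander: grey slide rack, 70 x 50 x 50 mm, on the unit's lid.
- cover_glass_box: Bystander: white plastic box, 50 x 50 x 22 mm, on the unit's lid.
- slide_mailer: Bystander: flat white slide case with a blue band, 30 x 82 x 16 mm, lying behind the unit.
- bottle: Bystander: amber bottle, 70 mm across, 170 mm tall, behind.
- tub: Bystander: clear open tub, 90 x 90 x 100 mm, behind.
- jar: Bystander: glass jar, 70 mm across, 85 mm tall.
- glove_box: Bystander: cardboard box, 120 x 230 x 75 mm, to the right.
Things that resemble listed ones, but are neither listed nor needed, are in the scene too. What is shaped like the holder but red is not meant.

How it is judged:
On the way, in this order (a step that is already met when the one before it is completed fails the run):
1. the key's blade is in the cam's slot (horizontal distance between key_tip and cam_seat below 0.008 m and z of key_tip in the frame of cam_seat below -0.0015 m), for 0.1 s.
2. the cam is turned to its stop with the key in the slot (all of step 1 and value of joint cam above 1.5 rad), for 0.2 s.
At the end, for the whole second after the job is handed in: The cam is at its stop (at least 1.5 rad), and the flat key is back in its own holder: within 6 mm of its middle, its disc on the block (blade's end under 12.5 mm above the bench), within 0.1 rad of upright, at rest (value of joint cam above 1.5 rad and horizontal distance between key and holder below 0.006 m and z of key in the frame of holder below 0.0125 m and angle between key's own z axis and vertical below 0.1 rad and linear speed of key below 0.02 m/s); the robot touches nothing.
It fails at once if the key loads the unit with more than 45 N (all contacts added) (contact force between key and unit above 45 N).
It fails at once if the hand or arm touches the unit (contact force between any of the arm, the fingers and unit above 2 N).
It fails at once if a bystander is moved by more than 20 mm (distance of any of round_key, slide_rack, cover_glass_box, slide_mailer, bottle, tub, jar, glove_box from where it was at the start of the episode above 0.02 m).
It also fails if it takes over 72 s, if anything falls off the work surface, if the arm or the gripper's body presses on something with over 40 N, if the wrist force passes 120 N, or if a joint passes its speed limit or range.

## Working session

There is one attempt and no reset: what is moved stays moved. The work goes in short steps, each a Python script; the robot and the scene stay as the last script left them, time stands still between calls to the robot, and variables do not carry over. Pictures are saved under pics/ and viewed, at most 10 in all, crops included, and the job is handed in when it is done.

```bash
ls; mkdir -p pics
cat > h.py <<'E'
import numpy as np, cv2
from scipy.spatial.transform import Rotation as Ro
from station import ctrl, get_state, vision, ticket, models
def Rq(q): return Ro.from_quat([q[1],q[2],q[3],q[0]]).as_matrix()
def qR(R): x=Ro.from_matrix(R).as_quat(); return [x[3],x[0],x[1],x[2]]
def down(yaw):
    # tool z down, tool x at angle yaw in world
    c,s=np.cos(yaw),np.sin(yaw)
    return qR(np.array([[c,s,0],[s,-c,0],[0,0,-1.]]))
def pose(name):
    i=vision.camera_info(name)
    if 'R' in i:
        R=np.array(i['R']);t=np.array(i['t']); return R.T,-R.T@t   # cam->world
    s=get_state();H=np.array(i['hand_eye']);T=np.eye(4);T[:3,:3]=Rq(s['eef_rot']);T[:3,3]=s['tcp_pos']
    M=T@H; return M[:3,:3],M[:3,3]
def rays(name,uv):
    i=vision.camera_info(name)
    p=cv2.undistortPoints(np.array(uv,float).reshape(-1,1,2),np.array(i['mtx']),np.array(i['dist_coeffs']))[:,0]
    return np.c_[p,np.ones(len(p))]
def at_z(name,P,uv,z):
    R,t=P; d=rays(name,uv)@R.T; return t+d*((z-t[2])/d[:,2])[:,None]
def at_d(name,P,uv,dep):
    R,t=P; return t+(rays(name,uv)*np.array(dep).reshape(-1,1))@R.T
def proj(name,P,X):
    i=vision.camera_info(name);R,t=P;c=(np.atleast_2d(X)-t)@R
    return cv2.projectPoints(c,np.zeros(3),np.zeros(3),np.array(i['mtx']),np.array(i['dist_coeffs']))[0][:,0]
E
python3 - <<'E'
from h import *
print(get_state(), ctrl.pinch_z)
for n in ['scene','side','wrist']:
    P=pose(n); im,d=vision.grab_frame(n); cv2.imwrite(f'pics/{n}0.png',im); np.savez(f'{n}0.npz',im=im,d=d,R=P[0],t=P[1])
    for k in ['key','holder','round_key','cam','unit']:
        for r in models.recognise(n,k):
            u,v=map(int,r['point']); z=d[v,u]
            print(n,k,round(r['p'],2),u,v,at_d(n,P,[[u,v]],[z])[0].round(3) if z>0 else None)
E
```

```text
pics
{'time': 0.0, 'qpos': array([ 0.10549904,  0.50832583, -0.23748777,  1.50113125,  0.12568239,
        1.1489061 , -0.15480783]), 'qd': array([ 0.00047733,  0.001492  , -0.00026121, -0.00075502, -0.00040756,
       -0.00157605,  0.00230428]), 'tau': array([ 1.19726570e-03, -6.20588279e+01, -2.18696728e+00, -2.49655455e+01,
        1.23123583e-02,  1.21321963e-02,  2.04169703e-05]), 'tcp_pos': array([ 6.24494802e-01, -9.26636462e-05,  2.30436398e-01]), 'eef_rot': array([-6.17764413e-04,  7.07116866e-01,  7.07096133e-01, -6.44490823e-04]), 'contact_force': array([-0.19513506, -0.93324981,  0.07007991]), 'wrist_torque': array([-0.00064453,  0.01479435,  0.0043271 ]), 'gripper_force': 0.0, 'width': 0.08557418836159271} -0.0187
scene key 0.55 291 236 [ 0.62  -0.188  0.087]
scene holder 0.86 234 241 [ 0.6   -0.304  0.059]
scene holder 0.81 344 253 [ 0.648 -0.085  0.061]
scene holder 0.74 288 257 [ 0.644 -0.196  0.053]
scene holder 0.68 295 204 [ 0.495 -0.179  0.06 ]
scene holder 0.17 484 207 [0.6   0.193 0.124]
scene round_key 0.81 296 189 [ 0.476 -0.175  0.087]
scene round_key 0.66 29
[... 193 characters left out ...]
02  0.093]
side holder 0.83 355 338 [ 0.554 -0.318  0.061]
side holder 0.68 328 293 [ 0.593 -0.217  0.058]
side holder 0.67 288 253 [ 0.609 -0.092  0.058]
side holder 0.61 265 338 [ 0.447 -0.208  0.057]
side round_key 0.64 261 320 [ 0.454 -0.193  0.089]
side cam 0.61 164 210 [0.479 0.132 0.111]
side unit 0.73 402 275 [ 0.755 -0.273  0.022]
side unit 0.57 189 225 [0.495 0.071 0.101]
wrist key 0.75 301 414 [ 0.615 -0.188  0.081]
wrist key 0.51 290 105 [0.614 0.082 0.146]
wrist holder 0.82 306 375 [ 0.62  -0.167  0.052]
wrist holder 0.59 313 286 [ 0.626 -0.067  0.06 ]
wrist holder 0.39 162 87 [0.526 0.096 0.1  ]
wrist cam 0.82 87 34 [0.481 0.13  0.106]
wrist unit 0.79 163 86 [0.527 0.096 0.101]
```

View pics/scene0.png

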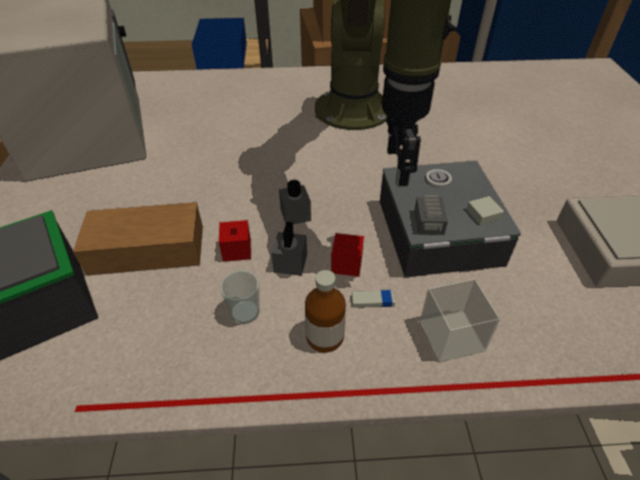

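View pics/wrist0.png

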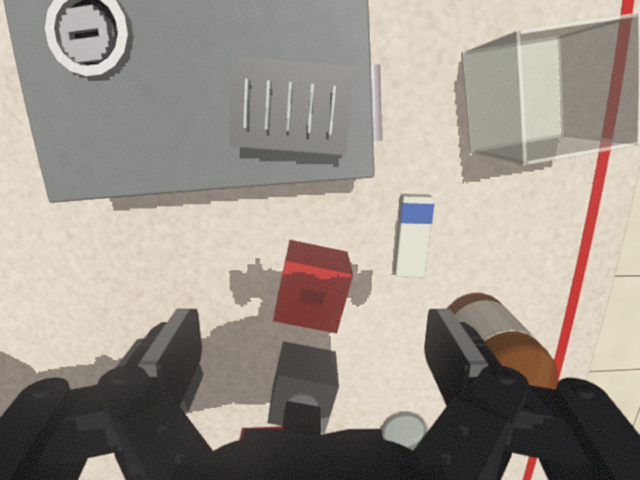

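The flat key is probably the one at scene (290,236), in the grey holder at (288,257). The other candidates are the round key at (294,188) in the grey holder at (295,204), and the two red blocks at (234,241) and (344,253), which the task excludes. In the wrist view the cam slot is at (85,34), roughly along x. I'll confirm with closer wrist views.

Run:
```python
from h import *
print(np.array(vision.camera_info('wrist')['hand_eye']).round(3).tolist())
def shot(n):
    ctrl.pause(0.3)
    P=pose('wrist'); im,d=vision.grab_frame('wrist'); cv2.imwrite(f'pics/{n}.png',im); np.savez(f'{n}.npz',im=im,d=d,R=P[0],t=P[1]); return P,im,d
q=down(np.pi/2)
ctrl.movep([0.58,-0.25,0.30],q)
P,im,d=shot('key1')
for k in ['key','holder','round_key']:
    for r in models.recognise('wrist',k):
        u,v=map(int,r['point']); print(k,round(r['p'],2),u,v,at_d('wrist',P,[[u,v]],[d[v,u]])[0].round(3))
ctrl.movep([0.485,0.08,0.26],q)
P,im,d=shot('cam1')
for r in models.masks_of('wrist','cam'):
    u,v=map(int,r['point']); print('cam',round(r['p'],2),u,v,at_d('wrist',P,[[u,v]],[d[v,u]])[0].round(3),r['mask'].sum())
print(get_state()['time'])
```

```text
[[-0.0, -0.953, -0.304, 0.078], [1.0, -0.0, 0.0, 0.001], [-0.0, -0.304, 0.953, -0.143], [0.0, 0.0, 0.0, 1.0]]
key 0.83 350 145 [ 0.613 -0.196  0.107]
key 0.53 190 126 [ 0.475 -0.181  0.094]
holder 0.92 362 25 [ 0.625 -0.094  0.061]
holder 0.9 206 121 [ 0.48  -0.177  0.06 ]
holder 0.68 301 245 [ 0.57  -0.3    0.061]
holder 0.62 339 127 [ 0.606 -0.183  0.061]
round_key 0.73 187 124 [ 0.473 -0.179  0.095]
4.125
```

View pics/key1.png

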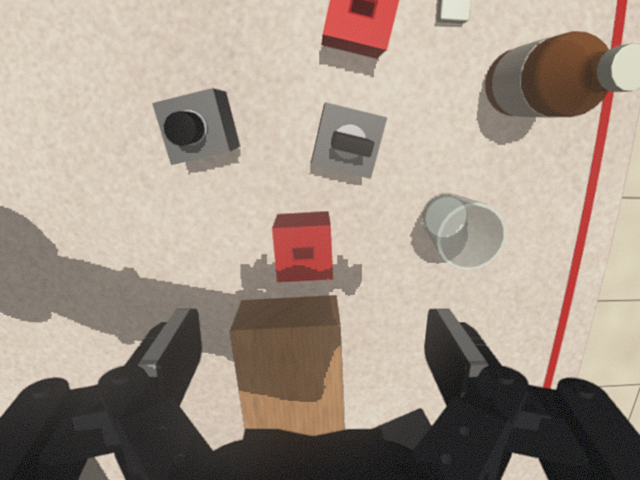

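View pics/cam1.png

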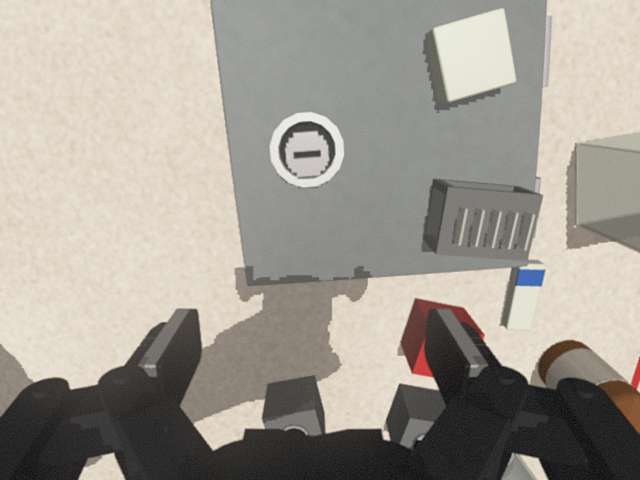

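key1 shows the flat handle at (352,143) on a steel disc, in the grey holder at (349,140). The round key is at (185,127), and the red decoys are at (303,248) and (360,20). So the first one is the flat key. cam1 shows the collar at (307,150), with the slot at (307,154). I'll measure both and check them in one enlarged crop.

Run:
```python
from h import *
def load(n): a=np.load(n+'.npz'); return (a['R'],a['t']),a['im'],a['d']
vv,uu=np.mgrid[:480,:640]; uv=np.c_[uu.ravel(),vv.ravel()]
def rect(X,name):
    c,(w,h),a=cv2.minAreaRect((X[:,:2]*1000).astype(np.float32)); print(name,'c',np.round(c,1),'wh',np.round((w,h),1),'ang',round(a,1),'n',len(X), 'medz',np.median(X[:,2]).round(4))
P,im,d=load('key1'); X=at_d('wrist',P,uv,d.ravel()).reshape(480,640,3)
win=np.zeros((480,640),bool); win[95:185,300:395]=1
big=cv2.resize(im[80:200,290:410],None,fx=4,fy=4,interpolation=cv2.INTER_CUBIC)
# handle top: z>0.1
m=win&(X[...,2]>0.100); rect(X[m],'handle(by depth)')
mm=win&(im.max(2)<75)&(X[...,2]>.085); rect(X[mm],'dark')
hm=win&(abs(X[...,2]-0.06)<0.004); rect(X[hm],'holder top')
# hole: compare red holder
P,im,d=load('cam1'); X=at_d('wrist',P,uv,d.ravel()).reshape(480,640,3)
g=im.min(2).astype(int)
rim=np.zeros((480,640),bool); rim[105:195,262:352]=1
rm=(rim&(g>195)).astype(np.uint8)
c=max(cv2.findContours(rm,0,1)[0],key=cv2.contourArea)[:,0]
Z=at_z('wrist',P,c,0.109); (e,ax,a)=cv2.fitEllipse((Z[:,:2]*1000).astype(np.float32)); print('collar outer',np.round(e,1),np.round(ax,1),'depthz',np.median(X[rm>0][:,2]).round(4))
hw=np.hypot(uu-307,vv-153)<20
head=hw&(g>120); sl=hw&(g<90)&(abs(vv-154)<9)&(abs(uu-307)<18)
print('head z',np.median(X[head][:,2]).round(4))
zh=at_z('wrist',P,np.c_[uu[sl],vv[sl]],0.112); rect(zh,'slot')
lid=(abs(X[...,2]-0.1)<0.003); rect(X[lid],'lid')
big2=cv2.resize(im[90:210,247:367],None,fx=4,fy=4,interpolation=cv2.INTER_NEAREST)
cv2.imwrite('pics/crop.png',np.hstack([big[:480,:400],big2[:480,:400]]))
```

```text
handle(by depth) c [ 604.8 -191.4] wh [18.7 59.2] ang 66.5 n 715 medz 0.1061
dark c [ 614.9 -195.6] wh [13.1 32.8] ang 77.4 n 172 medz 0.1058
holder top c [ 615.7 -195.8] wh [60.1 60.7] ang 76.9 n 3097 medz 0.0601
collar outer [481.9 131.4] [53.4 53.6] depthz 0.1097
head z 0.1121
slot c [482.1 128.9] wh [18.4  3.3] ang 4.8 n 115 medz 0.112
lid c [615.2  65. ] wh [398.  345.9] ang 0.7 n 69054 medz 0.1001
```

View pics/crop.png

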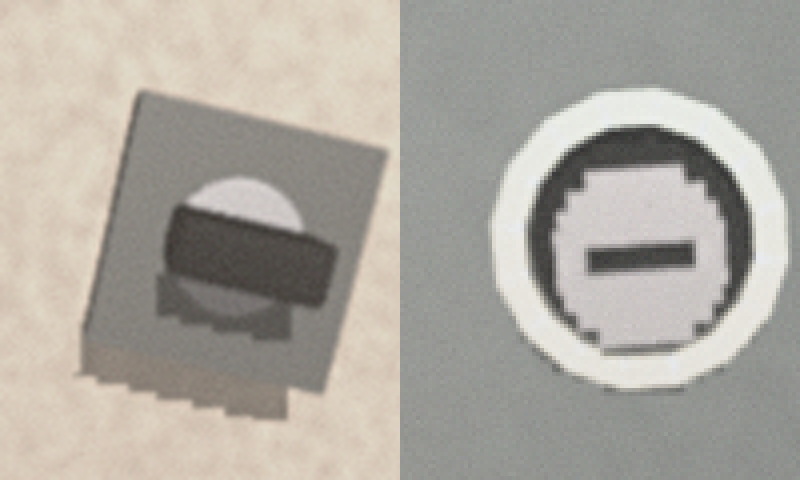

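The crop's left half shows the flat handle at about -13°, with the steel disc below it in the grey holder: the key I want. The right half shows the slot at about +5°, with the cam offset about 2.5 mm towards -y in the collar. Next I grasp the key, then look at the cam again with the tool yawed to the slot. Comparing the two yaws gives the hand-eye error.

Run:
```python
from h import *
import json
# lid yaw from cam1 edges
a=np.load('cam1.npz');P=(a['R'],a['t']);im=a['im'];
g=cv2.GaussianBlur(im[...,2],(5,5),0).astype(int)
pts=[]
for v in range(5,240,5):
    r=g[v,190:270]; k=190+np.argmin(np.diff(r)); pts.append((k+.5,v))
L=at_z('wrist',P,pts,0.1)[:,:2]; p=np.polyfit(L[:,1],L[:,0],1); r=L[:,0]-np.polyval(p,L[:,1]); k=abs(r)<.002
p=np.polyfit(L[k,1],L[k,0],1); print('front edge yaw deg',-np.degrees(np.arctan(p[0])).round(2),k.sum(),'front x at y=.131',np.polyval(p,.131).round(4))
yk=np.radians(167)
q=down(yk); kp=np.array([0.615,-0.1957])
ctrl.movep([*kp,0.22],q)
ctrl.movel([*kp,0.070],max_speed=0.1)
f0=get_state()['contact_force']
ctrl.close_gripper(70); ctrl.pause(0.2)
s=get_state(); print(s['width'],s['gripper_force'],(s['contact_force']-f0).round(1),s['tcp_pos'].round(4),s['wrist_torque'].round(2))
json.dump({'grasp':list(s['tcp_pos']),'cmd':[*kp,0.070]},open('g.json','w'))
ctrl.movel([*kp,0.25],max_speed=0.15)
s=get_state(); print(s['width'],s['gripper_force'],s['contact_force'].round(1))
ctrl.movep([0.535,0.131,0.26],down(np.radians(185)))
ctrl.pause(0.3)
P=pose('wrist'); im,d=vision.grab_frame('wrist'); cv2.imwrite('pics/cam2.png',im); np.savez('cam2.npz',im=im,d=d,R=P[0],t=P[1])
s=get_state();print(s['time'],s['qpos'].round(2),s['tcp_pos'].round(4),s['contact_force'].round(1))
print([ctrl.ik([.482,.129,.16],down(np.radians(y))) is not None for y in (185,150,120,93)])
```

```text
front edge yaw deg 4.16 47 front x at y=.131 0.4221
0.01313444351182903 68.2853651046753 [0.5 0.5 2.1] [ 0.6151 -0.1957  0.0701] [ 0.06  0.01 -0.01]
0.013156215335156787 68.05204153060913 [ 0.1 -0.5 -0.9]
11.0917 [ 0.17  0.42 -0.69  1.65  0.28  1.18  1.08] [0.5353 0.1304 0.2599] [ 0.2 -0.5 -0.6]
[True, True, True, True]
```

View pics/cam2.png

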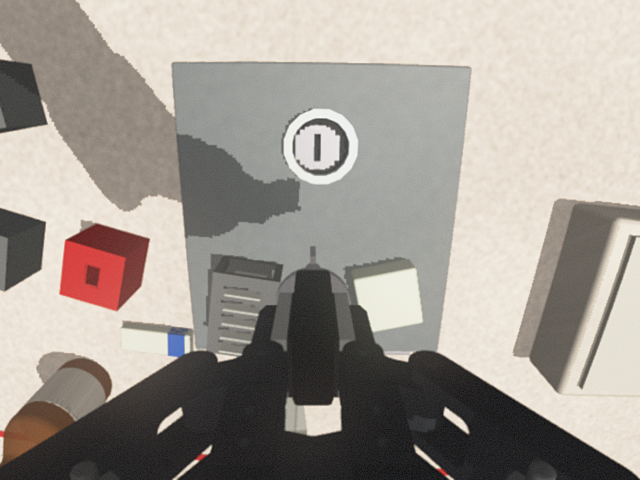

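cam2 shows the key held straight with its blade tip at (313,248). The collar is at (320,146) and the slot at (317,147), nearly aligned with the blade. Next I measure the slot here and solve for the hand-eye error.

Run:
```python
from h import *
a=np.load('cam2.npz');P=(a['R'],a['t']);im=a['im'];d=a['d'];g=im.min(2).astype(int);vv,uu=np.mgrid[:480,:640]
w=np.hypot(uu-320,vv-146)<42
rm=(w&(g>195)).astype(np.uint8)
c=max(cv2.findContours(rm,0,1)[0],key=cv2.contourArea)[:,0]
e,ax,_=cv2.fitEllipse((at_z('wrist',P,c,.109)[:,:2]*1000).astype(np.float32)); print('collar',e,ax)
sl=(g<90)&(abs(uu-317)<7)&(abs(vv-147)<17)
S=at_z('wrist',P,np.c_[uu[sl],vv[sl]],.112)
r=cv2.minAreaRect((S[:,:2]*1000).astype(np.float32)); print('slot',r, S.mean(0)*1000)
def R2(y): c,s=np.cos(y),np.sin(y); return np.array([[c,s],[s,-c]])
R1=R2(np.pi/2);Rb=R2(np.radians(185))
for n,x1,x2 in (('collar',[481.9,131.4],e),('slot',[482.1,128.9],r[0])):
    ee=np.linalg.solve(R1-Rb,np.array(x1)-np.array(x2)); print(n,'e tool',ee,'true',np.array(x1)-R1@ee)
# blade tip in tool frame: pixel along the tool
crop=g[235:262,295:332]; print('\n'.join(' '.join(f'{x:3d}' for x in row[::1]) for row in crop[4:20]))
H=np.array(vision.camera_info('wrist')['hand_eye'])
R_,t_=H[:3,:3],H[:3,3]
for p in ([312.5,247],[312.5,262]):
    print(p,[ (at_z('wrist',(R_,t_),[p],z)[0]*1000).round(1) for z in (.059,.043)])
```

```text
collar (482.00079345703125, 131.38241577148438) (53.93845748901367, 54.212432861328125)
slot ((482.0740966796875, 128.76145935058594), (17.198055267333984, 2.9339256286621094), 4.995913505554199) [482.03336658 128.74597959 112.        ]
collar e tool [-0.03738798 -0.05845322] true [481.95845322 131.43738798]
slot e tool [ 0.08113833 -0.0505229 ] true [482.1505229  128.81886167]
150 153 155 151 154 149 155 152 154 151 153 154 151 156 152 156 157 154 154 156 155 153 154 155 154 155 156 152 156 155 154 154 158 158 153 159 156
154 151 151 150 154 152 152 153 150 158 156 157 153 155 154 151 155 154 157 156 154 152 155 157 157 152 155 154 154 154 158 153 156 154 156 154 155
152 155 154 152 153 153 154 153 152 153 153 154 154 154 154 153 158 155 150 155 153 153 155 153 153 155 156 158 156 151 154 153 158 160 154 155 154
156 157 153 155 157 154 154 153 153 153 151 153 153 155 155 153 155 155 158 153 154 150 158 153 153 151 153 157 150 161 158 160 155 152 158 157 153
155 153 154 152 154 153 152 153 154 154 153 155 156 159 154 156 153 155 155 155 150 152 155 152 154 154 157 155 153 153 154 157
[... 1084 characters left out ...]
 153 153 155 154 153 152 155 148 114  99  98 102  99 120 149 153 153 154 157 156 157 157 157 155 158 158 155 154 158 153
156 154 154 156 154 152 152 154 151 151 154 151 153 154 149 116 100  99  98 100 115 148 157 146 154 155 155 156 153 155 160 155 157 159 156 152 152
157 156 156 152 156 154 158 154 155 151 155 154 157 160 150 118  98  96  97  97 116 144 153 155 152 157 156 157 159 157 154 154 155 158 154 157 156
155 158 155 157 156 152 155 156 153 153 149 153 149 155 147 114 100  97  93  99 116 149 157 156 155 158 154 155 159 152 155 155 158 154 157 157 156
[312.5, 247] [array([ 7. , -0.1, 59. ]), array([12.5, -0.1, 43. ])]
[312.5, 262] [array([-1.8, -0.1, 59. ]), array([ 4.4, -0.1, 43. ])]
```

The two views agree within 0.1 mm and the blade is centred in the hand, so hand-eye error is negligible. The slot is at (482.1, 128.8), with yaw about 4.6°. Now a gentle descent.

```bash
cat > ins.py <<'E'
from h import *
q=down(np.radians(184.6)); c=[.4821,.1288]
ctrl.movep([*c,.19],q); ctrl.movel([*c,.1745],max_speed=.05); ctrl.pause(.2)
s=get_state(); f0=s['contact_force']; print('t',s['time'],f0,s['tcp_pos'].round(4))
for z in np.arange(.1738,.1645,-.0007):
    ctrl.movel([*c,z],max_speed=.02); s=get_state(); f=s['contact_force']-f0
    print(round(z,4),s['tcp_pos'].round(4),f.round(1),round(s['time'],2))
    if f[2]>4 or np.hypot(*f[:2])>7: break
E
python3 ins.py
```

```text
t 12.1917 [ 0.32724929  0.19238558 -0.46926501] [0.4823 0.1289 0.1747]
0.1738 [0.4821 0.1288 0.1738] [ 0.2 -0.1 -1.1] 12.44
0.1731 [0.4821 0.1288 0.1731] [-0.4  0.2 -1.2] 12.69
0.1724 [0.4821 0.1288 0.1724] [ 0.3 -0.6 -0.2] 12.94
0.1717 [0.4821 0.1288 0.1717] [-0.2 -0.   1.2] 13.19
0.171 [0.4821 0.1288 0.171 ] [-0.3 -0.8 -1.5] 13.44
0.1703 [0.4821 0.1288 0.1703] [-0.6 -0.  -0.8] 13.69
0.1696 [0.4821 0.1288 0.1696] [ 0.4  0.3 -0.7] 13.94
0.1689 [0.482  0.1288 0.1689] [-2.2 -0.8 -0. ] 14.19
0.1682 [0.4821 0.1288 0.1682] [ 0.1 -0.5 -1.2] 14.44
0.1675 [0.482  0.1288 0.1675] [-0.4 -0.4 -0.8] 14.69
0.1668 [0.4821 0.1288 0.1667] [ 0.2 -0.7 -0.4] 14.94
0.1661 [0.4821 0.1288 0.1661] [-0.3 -0.4  0.1] 15.19
0.1654 [0.4821 0.1288 0.1654] [-0.7  0.5 -0.4] 15.44
0.1647 [0.4822 0.1289 0.165 ] [-1.1 -1.   3. ] 15.69
```

The blade is fully in the slot, with floor contact at TCP z of about 0.165 as predicted. Now the turn.

```bash
cat > turn.py <<'E'
from h import *
import sys
c=[.4821,.1288]; y0=184.6
ctrl.movel([*c,.1656],max_speed=.02); ctrl.pause(.1)
s=get_state(); f0=s['contact_force']; T0=s['wrist_torque']
a=0
while a<101:
    a+=3 if a<81 else 1
    z=.1656-.003*min(a,90)/90
    ctrl.movel([*c,z],frame=down(np.radians(y0-a)),max_speed=.02)
    s=get_state(); f=s['contact_force']-f0; T=s['wrist_torque']-T0
    print(a,s['tcp_pos'].round(4),f.round(1),T.round(3),round(s['time'],2))
    if abs(T[2])>(.21 if a>8 else .25) or f[2]>9 or np.hypot(*f[:2])>14: print('STOP');break
E
python3 turn.py
```

```text
3 [0.4821 0.1288 0.1654] [-0.7  0.6  1. ] [ 0.047 -0.112  0.05 ] 16.29
6 [0.4821 0.1288 0.1654] [-0.3  0.2 -0.2] [ 0.001 -0.025  0.053] 16.54
9 [0.4821 0.1288 0.1653] [-0.5  1.4 -0.1] [-0.003 -0.049  0.017] 16.79
12 [0.4821 0.1288 0.1653] [-0.9  0.1  0.7] [-0.08   0.032  0.115] 17.04
15 [0.4821 0.1288 0.1652] [-0.2  0.1  1.2] [-0.155  0.007  0.111] 17.29
18 [0.4821 0.1287 0.165 ] [-1.   0.4  2. ] [-0.285  0.08   0.073] 17.54
21 [0.4821 0.1287 0.1649] [-1.3 -1.   2.6] [-0.373  0.144  0.1  ] 17.79
24 [0.4821 0.1287 0.1648] [-1.3 -1.7  3. ] [-0.343  0.105  0.078] 18.04
27 [0.4821 0.1287 0.1647] [-0.3 -1.   3.6] [-0.418  0.073  0.151] 18.29
30 [0.4821 0.1287 0.1646] [-0.5 -1.1  3.3] [-0.515  0.124  0.095] 18.54
33 [0.4821 0.1286 0.1645] [-0.7 -1.6  3.8] [-0.625  0.134  0.135] 18.79
36 [0.4821 0.1286 0.1644] [-1.2 -2.3  3.8] [-0.726  0.129  0.115] 19.04
39 [0.482  0.1286 0.1643] [-1.1 -2.8  4.2] [-0.862  0.213  0.09 ] 19.29
42 [0.482  0.1286 0.1642] [-1.1 -3.   3.3] [-0.922  0.221  0.108] 19.54
45 [0.482  0.1286 0.1641] [-0.8 -2.8  5. ] [-1.028  0.315  0.101] 19.79
48 [0.482  0.1286 0.164
[... 1582 characters left out ...]
625] [-3.1 -4.1  5.4] [-1.417  0.711  0.142] 25.54
93 [0.4816 0.1284 0.1624] [-3.4 -4.   4.7] [-1.37   0.704  0.113] 25.79
94 [0.4816 0.1284 0.1624] [-3.  -4.4  4.7] [-1.4    0.719  0.151] 26.04
95 [0.4816 0.1284 0.1624] [-2.7 -5.2  4.7] [-1.403  0.709  0.162] 26.29
96 [0.4816 0.1284 0.1624] [-3.  -4.   5.1] [-1.464  0.651  0.157] 26.54
97 [0.4816 0.1284 0.1623] [-2.6 -4.8  4.7] [-1.374  0.74   0.119] 26.79
98 [0.4816 0.1284 0.1623] [-2.5 -4.7  4.4] [-1.438  0.65   0.138] 27.04
99 [0.4815 0.1284 0.1623] [-2.7 -4.8  3.3] [-1.37   0.643  0.083] 27.29
100 [0.4816 0.1284 0.1623] [-2.  -4.3  4.1] [-1.409  0.705  0.132] 27.54
101 [0.4815 0.1284 0.1622] [-2.3 -4.4  4.3] [-1.37   0.606  0.143] 27.79
```

No stop felt yet at 101°, which play and lag could explain. I'll check the actual yaw and carry on gently.

```bash
cat > turn2.py <<'E'
from h import *
c=[.4816,.1286]; y0=184.6
f0=np.array([.3,.2,-.7])
a=101
while a<113:
    ctrl.movel([*c,.1624],frame=down(np.radians(y0-a)),max_speed=.02); 
    S=[]
    for _ in range(4): ctrl.pause(.02); s=get_state(); S.append(np.r_[s['contact_force'],s['wrist_torque']])
    S=np.mean(S,0); R=Rq(s['eef_rot'])
    print(a,'yaw turned',round((y0-np.degrees(np.arctan2(R[1,0],R[0,0])))%360,2),'tilt',R[:2,2].round(4),s['tcp_pos'].round(4),S.round(2),round(s['time'],2),round(s['width'],4))
    if S[5]>.21: print('STOP');break
    a+=1
E
python3 turn2.py
python3 - <<'E'
from h import *
im,d=vision.grab_frame('side'); cv2.imwrite('pics/side1.png',cv2.resize(im[130:280,60:260],None,fx=4,fy=4,interpolation=cv2.INTER_CUBIC))
E
```

```text
101 yaw turned 100.89 tilt [-0.0005 -0.0004] [0.4814 0.1284 0.1622] [-1.4  -4.8   2.99 -1.33  0.51  0.12] 28.11 0.0134
102 yaw turned 101.89 tilt [-0.0006 -0.0004] [0.4814 0.1284 0.1622] [-1.59 -4.64  2.47 -1.31  0.51  0.13] 28.43 0.0133
103 yaw turned 102.89 tilt [-0.0005 -0.0004] [0.4814 0.1284 0.1622] [-1.83 -4.81  2.79 -1.31  0.52  0.14] 28.74 0.0133
104 yaw turned 103.88 tilt [-0.0006 -0.0005] [0.4814 0.1284 0.1622] [-1.92 -4.77  2.56 -1.32  0.52  0.21] 29.06 0.0137
STOP
```

View pics/side1.png

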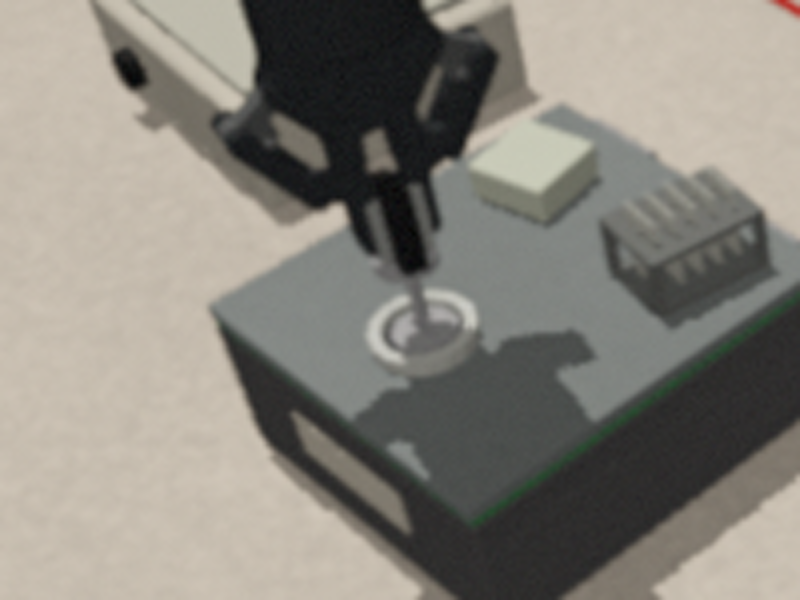

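The side view shows the key seated in the collar. Torque stepped from 0.14 to 0.21 N m within 1°, so this is probably the stop. I'll confirm with +0.5°, back off inside the play, and lift.

```bash
cat > up.py <<'E'
from h import *
c=[.4816,.1286]; y0=184.6
def rd(l):
    S=[]
    for _ in range(4): ctrl.pause(.03); s=get_state(); S.append(np.r_[s['contact_force'],s['wrist_torque']])
    S=np.mean(S,0); print(l,s['tcp_pos'].round(4),S.round(2),round(s['time'],2)); return S
for a in (104.5,):
    ctrl.movel([*c,.1624],frame=down(np.radians(y0-a)),max_speed=.02); S=rd(a)
ctrl.pause(.2)
if S[5]<.2: raise SystemExit('not confirmed')
for a in (102,100,98):
    ctrl.movel([*c,.1626],frame=down(np.radians(y0-a)),max_speed=.02); S=rd(a)
E
python3 up.py
```

```text
104.5 [0.4814 0.1284 0.1622] [-2.29 -5.43  2.42 -1.33  0.5   0.21] 29.49
102 [0.4813 0.1285 0.1623] [-1.83 -3.88 -0.17 -1.2   0.4   0.12] 30.07
100 [0.4814 0.1289 0.1624] [-1.93 -2.21 -1.82 -0.62  0.5   0.03] 30.46
98 [0.4815 0.1291 0.1626] [-2.42 -0.38 -1.94 -0.11  0.65  0.  ] 30.84
```

The result at 104.5° is ambiguous given the noise. I'm still in the slot, so I'll press the stop once more to about 0.25 N m.

```bash
cat > up2.py <<'E'
from up import rd
E
sed -i '/^for a in (104/,$d' up.py
cat > t3.py <<'E'
from up import *
for a in (102,104,105,105.7,106.4,107.1):
    ctrl.movel([*c,.1626],frame=down(np.radians(y0-a)),max_speed=.02); ctrl.pause(.06); S=rd(a)
    if S[5]>.245: print('STOP'); break
ctrl.pause(.1)
E
python3 t3.py
```

```text
102 [0.4814 0.129  0.1626] [-3.38  1.01 -1.45  0.29  0.87  0.11] 31.28
104 [0.4814 0.1288 0.1626] [-4.16  2.3  -1.42  0.54  1.09  0.2 ] 31.73
105 [0.4815 0.1288 0.1626] [-4.77  2.58 -1.49  0.75  1.23  0.26] 32.17
STOP
```

The stop is confirmed: 0.26 N m, rising elastically. Now I back off, lift out, and check the cam and the key in the hand.

```bash
cat > t4.py <<'E'
from up import *
for a in (102,99,98):
    ctrl.movel([*c,.1626],frame=down(np.radians(y0-a)),max_speed=.02); S=rd(a)
for z in (.165,.168,.171,.18):
    ctrl.movel([*c,z],max_speed=.02); S=rd(z)
q=down(np.radians(y0-94))
ctrl.movep([.482,.079,.26],q); ctrl.pause(.3)
P=pose('wrist'); im,d=vision.grab_frame('wrist'); cv2.imwrite('pics/cam3.png',im); np.savez('cam3.npz',im=im,d=d,R=P[0],t=P[1])
print(get_state()['time'],get_state()['width'])
E
python3 t4.py
```

```text
102 [0.4815 0.1287 0.1626] [-4.03  3.31 -1.37  0.75  1.19  0.13] 32.65
99 [0.4817 0.1284 0.1626] [-3.93  1.88 -1.11  0.45  1.1   0.04] 33.03
98 [0.4817 0.1285 0.1626] [-3.51  1.32 -1.19  0.26  0.92  0.04] 33.42
0.165 [0.4817 0.1283 0.1652] [-2.81 -1.03  0.24 -0.21  0.85  0.01] 33.82
0.168 [0.483  0.1291 0.1688] [-0.1   0.27  4.5   0.08 -0.08 -0.  ] 34.25
0.171 [0.4814 0.1285 0.1707] [ 0.01  0.1  -0.57 -0.03  0.   -0.02] 34.68
0.18 [0.4815 0.1286 0.1799] [ 0.08 -0.27 -0.9  -0.   -0.    0.01] 35.42
36.2333 0.013207132342259563
```

View pics/cam3.png

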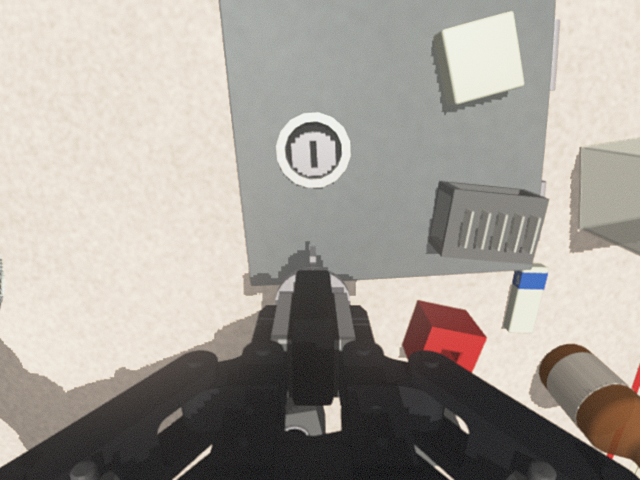

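The slot at (313,153) is now across, along y. I'll measure its angle and compare the key tip in the hand with its position before the turn.

Run:
```python
from h import *
a=np.load('cam3.npz');P=(a['R'],a['t']);im=a['im'];g=im.min(2).astype(int);vv,uu=np.mgrid[:480,:640]
sl=(g<90)&(abs(uu-313)<7)&(abs(vv-153)<17)
S=at_z('wrist',P,np.c_[uu[sl],vv[sl]],.109)[:,:2]*1000
C=S-S.mean(0); v=np.linalg.svd(C)[2][0]; print(cv2.minAreaRect(S.astype(np.float32)),S.mean(0),'angle',np.degrees(np.arctan2(v[1],v[0]))%180, 'at stop expect ~94.6')
b=np.load('cam2.npz')['im'].min(2).astype(int); 
for n,G in (('before',b),('after',g)):
    print(n); print('\n'.join(' '.join(f'{x:3d}' for x in r) for r in G[238:268:2,300:328]))
```

```text
((482.25665283203125, 128.6727752685547), (3.4082579612731934, 17.657455444335938), 3.824429988861084) [482.27778571 128.81894097] angle 93.90707654977176 at stop expect ~94.6
before
151 153 152 151 152 154 155 153 151 155 155 157 153 154 154 155 154 152 153 153 156 154 156 154 153 159 156 155
152 152 153 150 158 156 157 153 155 154 151 155 154 157 156 154 152 155 157 157 152 155 154 154 154 158 153 156
154 154 153 153 153 151 153 153 155 155 153 155 155 158 153 154 150 158 153 153 151 153 157 150 161 158 160 155
153 153 154 157 155 152 151 156 152 154 154 154 156 157 154 155 154 153 154 152 151 151 152 153 157 156 154 154
156 154 155 152 154 153 154 153 155 151 127 120 117 115 122 134 148 155 154 154 151 154 149 154 152 153 154 151
158 152 160 156 154 153 155 154 156 150 116  97  99  98 102 124 151 153 150 151 154 150 152 152 152 152 155 153
155 151 154 153 152 153 152 154 151 153 115 100  98  98  97 121 147 154 153 150 153 151 156 154 156 158 155 155
152 152 154 151 151 154 151 153 154 149 116 100  99  98 100 115 148 157 146 154 155 155 156 153 155 160 155 157
152 155 156 153 153 1
[... 1748 characters left out ...]
 149 151 146 147 149 151 143
103  95  93  99  97  94  96  92  99 120 151 159 160 156 155 134 107  94  95  94 105 139 148 148 148 149 149 150
 96  98  97 100  96  97  91  96  96 131 180 201 197 193 194 174 124  91  94  92 105 136 150 147 147 151 150 146
 99  98 100  96  95  99 100  94 101 130 182 197 198 197 197 171 124  94  90 100  94 110 118 138 149 148 145 146
100 103  93  99  98  99  97  92  94 112 139 149 150 143 145 132 107  98  93  98  94  92 107 136 146 145 145 142
100  97 100  97  98  97  91  98  95  90 101 105 102 100 104 100  93  98  98  96  92  94 103 137 145 148 146 146
 94  91 100  98 101  97  95  95  96  94  97 105 104 105 103  97  97  97  99  95  95  93 102 132 142 141 138 141
```

The cam turned about 91° by sight, so it is at the stop. The key tip sits in the hand exactly as before, so I return it along the path it came out.

```bash
cat > ret.py <<'E'
from up import *
k=[.615,-.1957]
ctrl.movep([*k,.25],down(np.radians(167))); ctrl.movel([*k,.125],max_speed=.1); ctrl.pause(.15); S0=rd('above')
for z in list(np.arange(.115,.075,-.01))+[.075,.073,.0715,.0708,.0702]:
    ctrl.movel([*k,z],max_speed=.04); s=get_state(); f=s['contact_force']-S0[:3]; print(round(z,4),f.round(1))
    if f[2]>8 or np.hypot(*f[:2])>8: print('STOP'); break
print(s['tcp_pos'],s['time'])
E
python3 ret.py
```

```text
above [ 0.6151 -0.1958  0.1253] [ 0.22 -0.18 -0.98 -0.   -0.    0.  ] 39.42
0.115 [ 0.4 -0.2 -0.3]
0.105 [-0.6  0.5  0.6]
0.095 [-0.9 -0.3  0.3]
0.085 [-0.5 -0.2 -0.3]
0.075 [-1.  -0.7  0. ]
0.075 [-0.5  0.5  1.2]
0.073 [-0.3 -0.4 -0.9]
0.0715 [ 0.  -0.2 -1.4]
0.0708 [-0.4 -0.2  0.3]
0.0702 [ 0.6 -0.3 -0.7]
[ 0.61499926 -0.19566978  0.07019507] 42.675
```

```bash
cat > rel.py <<'E'
from up import *
k=[.615,-.1957]
for z in (.0696,.0690):
    ctrl.movel([*k,z],max_speed=.02); S=rd(z)
    if S[2]>2: break
ctrl.ungrasp(); ctrl.pause(.2)
ctrl.movel([*k,.22],max_speed=.12)
ctrl.movep([.58,-.25,.30],down(np.pi/2)); ctrl.pause(.3)
P=pose('wrist'); im,d=vision.grab_frame('wrist'); cv2.imwrite('pics/end.png',im[60:260,100:420])
vv,uu=np.mgrid[:480,:640]; X=at_d('wrist',P,np.c_[uu.ravel(),vv.ravel()],d.ravel()).reshape(480,640,3)
w=np.zeros((480,640),bool); w[95:185,300:395]=1
for n,m in (('dark',w&(im.max(2)<75)&(X[...,2]>.085)),('holder',w&(abs(X[...,2]-.06)<.004))):
    print(n,cv2.minAreaRect((X[m][:,:2]*1000).astype(np.float32)),np.median(X[m][:,2]))
print(get_state()['time'])
E
python3 rel.py
```

```text
0.0696 [ 0.615  -0.1957  0.0701] [-2.26  1.03  5.78  0.13  0.47  0.  ] 43.06
dark ((604.0169677734375, -190.67430114746094), (16.528491973876953, 56.52185821533203), 67.27188873291016) 0.10557668381611765
holder ((615.778076171875, -195.77767944335938), (60.06290817260742, 60.6838493347168), 77.02215576171875) 0.06009995298149201
46.7
```

View pics/end.png

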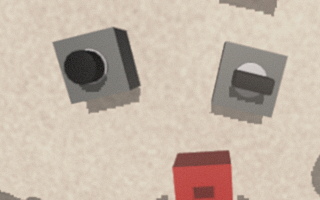

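The flat key at crop (253,80) is upright in its grey holder, with its top at 0.106 m as at the start. The round key and red block are where they were.

```bash
python3 -c "
from h import *
print(ticket.close_job(), get_state()['time'])"
```

```text
the job is handed in; nothing more can be done
the job is handed in; nothing more can be done
```

The lid is locked: the cam is turned to its stop and the flat key is back in its holder, upright and fully down. The job was handed in at about 47 s of the 72 s allowed; no verdict came back.

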